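Post a used Petri dish through the flap of the discard box

TASK

Discard the used Petri dish that stands on the shelf of the discard box: push it with the fingertips, flat along the shelf, through the hanging flap until it goes over the inner edge and slides down into the box, then draw the fingers out so that the flap swings shut. Do not pick the dish up, and leave the rubber stopper on the shelf and everything else on the bench where they are.

Things in the scene. Friction and masses are not known exactly. Their poses are not given: they have to be found in the camera images.
- dish: the used Petri dish, closed: round, clear with a pale filling, 61 mm in diameter (it touches things at 58 mm), 14 mm high, about 30 g, standing flat on the box's shelf, to one side of the way into the mouth; origin at the centre of its underside, z up. Pushed off the side or front of the shelf it would fall
- box: white sheet-metal discard box, fixed. Origin on the bench under the shut flap, mid-width; +x into the box. Outside 112 mm wide, 128 mm high from x = -3 to 166 mm, carrying handle on top at x = 150, 148 mm high. In front a bare flat metal shelf 62 mm above the bench, x from -160 mm to the box, y -110 to 110 mm, no rims. Inside 100 mm wide
- box_sill (a point): on the shelf surface (62 mm above the bench) mid-mouth, in the plane of the shut flap; axes as the box: +x straight in, y across. The mouth is 100 mm wide; in front of it two steel cheeks, 22 mm high, stand on the shelf and flare from 100 mm apart at the mouth to 141 mm apart 35 mm before it
- box_edge (a point): middle of the inner edge, 25 mm behind the flap plane, where the flat shelf ends and a slippery slide goes down at 28 degrees to the catch pan, where an earlier dish lies. The dish tips over and slides away by itself once its centre is past this edge: its rear edge is then 4 mm short of the flap plane, so the fingertips follow it to the flap plane or up to 8 mm past it, under the flap
- box_rod (a point): middle of the flap's hinge rod, 5 mm before the flap plane, 60 mm above the shelf. The mouth is free from the shelf up to the hinge barrels' underside, 57 mm above it: upright fingers would meet the rod, so to reach in they lean into the box, tips forward by some 15 to 25 degrees
- flap (a joint): angle of the clear flap (94 mm wide, 52 mm high, steel hem, 22 g, lower edge 3 mm above the shelf, hung on the rod): 0 hanging shut, up to 1.4 rad swung into the box; it cannot swing out. A very light push (under 0.5 N) opens it, the dish itself can; it falls shut by its weight unless something is under it
- stopper: dark rubber stopper, 27 mm across, 24 mm high, standing on the shelf at the other side from the dish (either may be left); origin at the centre of its underside; it stays there
- vial: glass vial, 23 mm across, 62 mm high, standing on the bench at the left; origin at the centre of its underside; bystander
- timer: white lab timer, 66x66x20 mm, on the bench at the right; origin at the centre of its underside; bystander
- tube: lying centrifuge tube with orange cap, 102 mm long, 20 mm thick, on the bench at the right; bystander
- pen: pen, 145 mm long, 11 mm thick, lying on the bench at the left; bystander
Mind the look-alikes: they are no part of the job. What is shaped like the stopper but turquoise is not meant. Leave any red look-alike of the dish alone.

How it is judged:
On the way:
1. the dish is under the open flap (value of joint flap above 0.3 rad and x of dish in the frame of box above -0.02 m and angle between dish's own z axis and vertical below 0.3 rad).
At the end, for the whole second after the job is handed in: The dish lies at rest inside the box at the foot of the slide (its centre more than 75 mm behind the flap plane, below the shelf's height), the flap hangs shut (within 0.06 rad), and the stopper still stands (x of dish in the frame of box between 0.075 and 0.16 m and y of dish in the frame of box between -0.05 and 0.05 m and height (world z) of dish below 0.06 m and linear speed of dish below 0.02 m/s and value of joint flap below 0.06 rad and angle between stopper's own z axis and vertical below 0.1 rad); the robot touches nothing.
It fails at once if the dish is lifted off the shelf (10 mm) (height (world z) of dish above 0.072 m).
It fails at once if the dish falls off the shelf outside the box (x of dish in the frame of box below 0 m and height (world z) of dish below 0.05 m).
It fails at once if the stopper or a thing on the bench is moved (20 mm) (distance of any of stopper, vial, timer, tube, pen from where it was at the start of the episode above 0.02 m).
It also fails if it takes over 40 s, if anything falls off the work surface, if the arm or the gripper's body presses on something with over 40 N, if the wrist force passes 120 N, or if a joint passes its speed limit or range.

ROBOT

A 6-joint arm with a two-finger parallel gripper is mounted at the origin on a cart in front of the work surface, level with it; the furniture and walls round the work are solid. World frame = base frame: x ahead of the robot, y to its left, z up, the work surface at z = 0. Lengths are in m, angles in rad, forces in N, time in s.
With the tool pointing down it reaches from about 0.3 to 0.775 m from the base axis. Payload 14.6 kg.
Tool frame: the origin (TCP) lies between the finger pads; the fingertips stand 22 mm ahead of it and the grasp point (between the pads) lies 3 mm ahead of it; z points along the fingers, y is the line along which they close (so a half turn about z gives the same grasp; the last joint's range is limited). The gripper opens to 85 mm and grips with 20 to 120 N. Pads are 22 mm wide; open, the fingers measure 114 mm over their backs; the gripper's body (76 mm by 85 mm) begins 54 mm behind the grasp point. The pads swing forward as they close: fully open they stand 13 mm farther back than shut.
Start: joints at [1.204, 0.3, 1.521, -0, 1.321, -0.067], TCP at [0.162, 0.525, 0.253] pointing down, gripper open.
Joint ranges: [-3.03, 3.03], [-0.79, 2.21], [0.23, 2.52], [-1.04, 4.18], [0, 3.07], [-2.55, 2.55]. Speed limits (rad/s): [2.22, 2.22, 2.57, 3.14, 3.14, 3.14].

INTERFACE

Orientations are given as [roll, pitch, yaw] about the fixed x, y, z axes, in that order (R = Rz(yaw) Ry(pitch) Rx(roll)).
In Python, from plant import observe, capture, calibration, finish_job, boxes_of, silhouettes, landmark_of gives the robot as it stands.
- The arm moves only by the tool send_rows, never from a script. Its argument "plan" is a list of rows, each a list of 7 numbers: the shift along the world's x, y, z in cm, then the turn, a rotation vector about the world's x, y, z in degrees, then the opening, from 0 (shut) to 1 (fully open). In form: [[x, y, z, rx, ry, rz, gripper], ...]. A call has 1 to 10 rows; each row shifts and turns the commanded pose from where the row before left it; what a row does not reach is not made up. A row lasts 1/10 s, in which the tool goes at most 50 mm and 8.59 degrees, less where a joint would pass 70% of its speed; a pose out of reach is approached as far as the arm can. A call is refused whole if a number of a shift passes 5 or a number of a turn 8.59, either way. A call with a gripper value outside its range is refused whole. The fingers move at their own pace and stop on an object; "force" is the grip in N (left out, the last holds). Time passes only in rows, so rows that do not move let the fingers close. It gives the time, the measured TCP pose, the force, the opening and the grip force at its end, in the units of the state.
- observe(): the state, without advancing time (a new reading comes with each control period).
- capture(name): name is "scene" or "top" or "wrist"; returns the picture (420x560x3 uint8, red, green, blue); there is no depth.
- calibration(name): a dict with "fx", "fy", "cx", "cy" (pixels), "cam_to_world" (4x4, takes a point from camera to world coordinates). Camera axes: x right, y up, looking along -z (the intrinsics and any distortion apply to the point x, -y, -z); pixel columns grow to the right and rows downward; lengths in m; the calibration is good to about 2 mm. A picture is of the moment at which its call begins: read the wrist's pose just before it. calibration takes no time and is no camera call; for the wrist camera it gives the pose at the moment of the call.
- finish_job(): hands the job in; it is judged then, once.
Trained networks look in the newest picture that a camera, given by its name, has taken for a name from the list of things; names that differ only in an ending like _2 or _b are one class to them, and where a whole thing is asked for, a point or a joint stands for the part that bears it (a point fixed in the world has none). Each returns a list of dicts, best first, with "conf" (0 to 1); they miss things now and then, are a little off and sometimes report something else, mostly with a low value. They report only what shows in the picture. A call takes as long as a camera call. They do not tell look-alikes from the thing itself.
- boxes_of(thing, camera): "position" ([x, y, z] in m, in world coordinates, good to about 4 mm: the middle of the surface that is visible of it).
- silhouettes(thing, camera): "mask" (420x560 bool, what is visible of it).
- landmark_of(thing, camera): "position" ([x, y, z] in m, in world coordinates, good to about 4 mm: a listed point, or the origin of a listed thing).
The state is a dict: "time": time; "joint_pos": joint angles; "qvel": joint speeds; "joint_torque": joint torques, N m; "tool_pos": TCP position; "tool_rot": TCP orientation; "contact_force": force on the tool from outside, world axes, zero at the start; "moment": the same for the moment, N m; "finger_gap": opening from 0.0 (shut) to 1.0 (fully open); "grip_force": force on a finger pad.
Only numpy, scipy, OpenCV 4.12 (cv2) and the standard library are available. Lean on these libraries where they do the work, as an engineer would, in place of code of your own. Each camera call takes 0.05 s, during which the arm holds its last target. There are 200 camera calls.

## Working session

There is one attempt and no reset: what is moved stays moved. The work goes in short steps, Python scripts to look and compute and a tool call to move; the robot and the scene stay as the last step left them, time stands still between calls to the robot, and variables do not carry over. Pictures are saved under pics/ and viewed, at most 10 in all, crops included, and the job is handed in when it is done.

Besides the shell and the picture viewer there is one more tool, called after "Call:" as name(argument=value, ...) on one line, values as JSON. send_rows: Moves the arm, as the interface text tells. Its arguments: {"type":"object","properties":{"plan":{"type":"array","items":{"type":"array","items":{"type":"number"}}},"force":{"type":"number"}},"required":["plan"]}

```bash
mkdir -p pics; python3 - <<'E'
from plant import *
import cv2,numpy as np
for c in ["scene","top"]:
    im=capture(c); cv2.imwrite(f"pics/{c}0.png",im[:,:,::-1])
    for t in ["dish","stopper","box_sill","box_edge","box_rod","box"]:
        for d in landmark_of(t,c)[:3]: print(c,t,np.round(d["position"],4),round(d["conf"],2))
s=observe();print(s)
E
```

```text
scene dish [ 0.373   0.1437 -0.002 ] 0.94
scene dish [0.6011 0.0898 0.0618] 0.74
scene dish [0.5146 0.1525 0.0663] 0.67
scene stopper [ 0.4818 -0.0812  0.0032] 0.66
scene stopper [0.5014 0.0229 0.059 ] 0.5
scene box_sill [0.5982 0.0888 0.061 ] 0.71
scene box_edge [0.6169 0.0893 0.0613] 0.82
scene box_edge [0.5996 0.0904 0.0637] 0.53
scene box_rod [0.5915 0.0904 0.127 ] 0.62
scene box [0.5955 0.0899 0.0015] 0.68
top dish [0.3748 0.143  0.0037] 0.87
top dish [0.5051 0.0315 0.0594] 0.64
top dish [0.5169 0.153  0.057 ] 0.54
top stopper [ 0.4785 -0.0744 -0.0064] 0.57
top stopper [0.5065 0.0311 0.0613] 0.41
top box_sill [0.5965 0.0908 0.0624] 0.94
top box_edge [0.6251 0.0879 0.057 ] 0.84
top box_rod [0.5902 0.0902 0.1176] 0.65
top box [ 0.5497 -0.3173 -0.0018] 0.47
{'time': 0.7, 'joint_pos': array([ 1.20443271e+00,  2.99883139e-01,  1.52101338e+00,  1.19176047e-06,
        1.32069493e+00, -6.66117890e-02]), 'qvel': array([-0.0002143 , -0.00078861, -0.00100704,  0.00031745, -0.00149588,
        0.00025474]), 'joint_torque': array([-1.38656029e-03, -5.43264341e+01, -3.61935067e+01, -2.00740114e-04,
        6.67910426e-04, -1.21899504e-05]), 'tool_pos': array([0.1624095 , 0.52545976, 0.25328417]), 'tool_rot': array([ 3.14159137e+00, -1.07164984e-06,  2.84184053e+00]), 'contact_force': array([ 0.8045663 ,  0.22494387, -0.08901179]), 'moment': array([ 0.01990874,  0.03268302, -0.07929626]), 'grip_force': 0.0, 'finger_gap': 1.0035334477572155}
```

View pics/scene0.png

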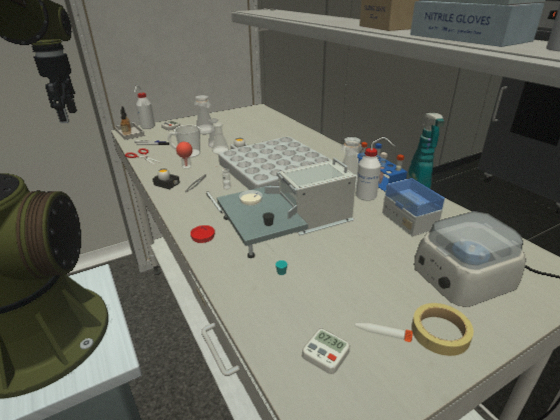

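View pics/top0.png

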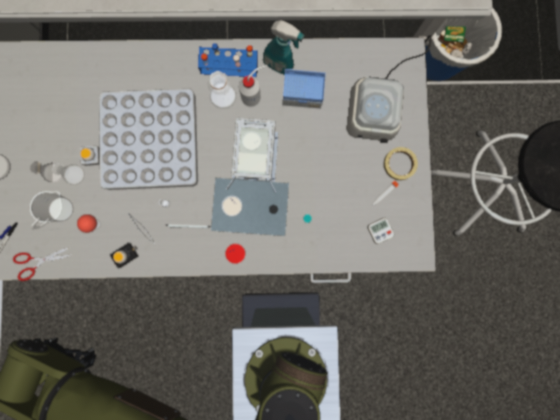

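The scene picture shows the pale dish at (250,198) on the left of the grey shelf and the dark stopper at (268,218) on the right. The red dish (203,233) and turquoise stopper (281,267) are look-alikes. In the top picture the shelf spans about (211,177) to (289,235), with the dish at (232,206) and the stopper at (273,210).

```bash
cat > h.py <<'E'
from plant import *
import cv2,numpy as np
def bp(cam,px,z,cal=None):
    k=cal or calibration(cam); T=np.array(k["cam_to_world"]); px=np.atleast_2d(px).astype(float)
    d=np.c_[(px[:,0]-k["cx"])/k["fx"],-(px[:,1]-k["cy"])/k["fy"],-np.ones(len(px))]@T[:3,:3].T
    return T[:3,3]+d*((z-T[2,3])/d[:,2])[:,None]
def proj(cam,P):
    k=calibration(cam); T=np.array(k["cam_to_world"]); p=(np.atleast_2d(P)-T[:3,3])@T[:3,:3]
    return np.c_[k["cx"]-k["fx"]*p[:,0]/p[:,2],k["cy"]+k["fy"]*p[:,1]/p[:,2]]
E
python3 - <<'E'
from h import *
print({k:v for k,v in calibration("top").items()})
for c in ["top","scene"]:
    im=capture(c)
    for t,z in [("dish",.074),("stopper",.074)]:
        for d in silhouettes(t,c)[:4]:
            m=d["mask"]; ys,xs=np.nonzero(m); 
            w=bp(c,[xs.mean(),ys.mean()],z)[0]; print(c,t,round(d["conf"],2),m.sum(),[round(xs.mean(),1),round(ys.mean(),1)],w.round(4))
im=capture("top"); 
hsv=cv2.cvtColor(im,cv2.COLOR_RGB2HSV); ref=im[222,250].astype(int); print(ref,im[222,305])
m=(np.abs(im.astype(int)-ref).sum(2)<45).astype(np.uint8); m[:170]=0;m[240:]=0;m[:,:200]=0;m[:,300:]=0
n,l,st,_=cv2.connectedComponentsWithStats(m); i=1+np.argmax(st[1:,4]); ys,xs=np.nonzero(l==i); print(st[i])
w=bp("top",np.c_[xs,ys],.062)[:,:2]
r=cv2.minAreaRect((w*1000).astype(np.float32)); print(r, cv2.boxPoints(r))
E
```

```text
{'fx': 445.0010237678009, 'fy': 445.0010237678009, 'cx': 281.4130752817433, 'cy': 202.7527940865258, 'cam_to_world': array([[-0.02096776,  0.99598505, -0.08702948,  0.41015747],
       [-0.99957569, -0.01912351,  0.02197106,  0.03230764],
       [ 0.02021854,  0.08745324,  0.99596342,  1.37637727],
       [ 0.        ,  0.        ,  0.        ,  1.        ]])}
top dish 0.72 332 [np.float64(234.6), np.float64(253.0)] [0.3801 0.1426 0.074 ]
top dish 0.68 6174 [np.float64(252.3), np.float64(182.2)] [0.5864 0.0881 0.074 ]
top dish 0.61 369 [np.float64(232.0), np.float64(205.7)] [0.5182 0.1486 0.074 ]
top stopper 0.4 47 [np.float64(273.4), np.float64(208.8)] [0.5066 0.0276 0.074 ]
scene dish 0.83 321 [np.float64(249.8), np.float64(197.5)] [0.5132 0.1448 0.074 ]
scene dish 0.6 364 [np.float64(202.0), np.float64(233.3)] [0.3499 0.0541 0.074 ]
scene dish 0.35 263 [np.float64(287.6), np.float64(193.3)] [0.6082 0.1129 0.074 ]
scene stopper 0.65 136 [np.float64(280.9), np.float64(266.4)] [ 0.4443 -0.1358  0.074 ]
[120 135 142] [122 160 155]
[ 208  177   81   59 3559]
((521.6422119140625, 100.2880859375), (229.04002380371094, 169.14295959472656), 84.66635131835938) [[426.79166   -5.87471 ]
 [595.2023   -21.597458]
 [616.4928   206.45088 ]
 [448.08215  222.17363 ]]
```

Call:
send_rows(plan=[[2.4,-2.1,0,0,0,-5.2,0.4],[2.4,-2.1,0,0,0,-5.2,0.4],[2.4,-2.1,0,0,0,-5.2,0.4],[2.4,-2.1,0,0,0,-5.2,0.4],[2.4,-2.1,0,0,0,-5.2,0.4],[2.4,-2.1,0,0,0,-5.2,0.4],[2.4,-2.1,0,0,0,-5.2,0.4],[2.4,-2.1,0,0,0,-5.2,0.4],[2.4,-2.1,0,0,0,-5.2,0.4],[2.4,-2.1,0,0,0,-5.2,0.4]])

```text
time: 2.05
tool_pos: [0.4033, 0.3145, 0.2534]
tool_rot: [3.141, -0.0, 1.93]
contact_force: [-0.9, 0.8, -0.7]
finger_gap: 0.401
grip_force: 0.0
```

Call:
send_rows(plan=[[2.4,-2.2,-1,0,0,-5.2,0.4],[2.4,-2.2,-1,0,0,-5.2,0.4],[2.4,-2.2,-1,0,0,-5.2,0.4],[2.4,-2.2,-1,0,0,-5.2,0.4],[2.4,-2.2,-1,0,0,-5.2,0.4],[0,0,0,0,0,0,0.4],[0,0,0,0,0,0,0.4]])

```text
time: 2.75
tool_pos: [0.5225, 0.2051, 0.203]
tool_rot: [-3.141, 0.0, 1.48]
contact_force: [-0.5, 0.1, -0.0]
finger_gap: 0.401
grip_force: 0.0
```

```bash
python3 - <<'E'
from h import *
s=observe();print(s["time"],s["tool_pos"],s["tool_rot"],s["finger_gap"])
k=calibration("wrist");print(k)
im=capture("wrist");cv2.imwrite("pics/w1.png",im[:,:,::-1])
for t in ["dish","stopper","box_sill","box_rod"]:
    for d in landmark_of(t,"wrist")[:3]: print(t,np.round(d["position"],4),round(d["conf"],2))
for t,z in [("dish",.074),("stopper",.074)]:
    for d in silhouettes(t,"wrist")[:3]:
        ys,xs=np.nonzero(d["mask"]);print(t,round(d["conf"],2),len(xs),xs.mean(),ys.mean(),xs.min(),xs.max(),ys.min(),ys.max(),bp("wrist",[xs.mean(),ys.mean()],z,k)[0].round(4))
E
```

```text
2.75 [0.52248325 0.20512498 0.20297172] [-3.14081997e+00  1.67548714e-04  1.48004261e+00] 0.40143856837107783
{'fx': 296.73960980977427, 'fy': 296.73960980977427, 'cx': 282.45269843504803, 'cy': 207.64810826555762, 'cam_to_world': array([[ 0.99588371,  0.08558746,  0.02984011,  0.52958688],
       [-0.09063069,  0.9450361 ,  0.31415417,  0.28623882],
       [-0.00131232, -0.31556545,  0.94890291,  0.32383926],
       [ 0.        ,  0.        ,  0.        ,  1.        ]])}
dish [0.5195 0.1489 0.0627] 0.82
dish [ 0.3745  0.1444 -0.0044] 0.58
stopper [0.5041 0.0276 0.0586] 0.71
box_sill [0.5944 0.0964 0.0619] 0.92
dish 0.58 2159 162.48726262158408 246.15794349235756 135 189 222 271 [0.4075 0.1761 0.074 ]
dish 0.57 3233 282.3158057531704 259.82090937210023 250 314 228 290 [0.5169 0.1519 0.074 ]
```

View pics/w1.png

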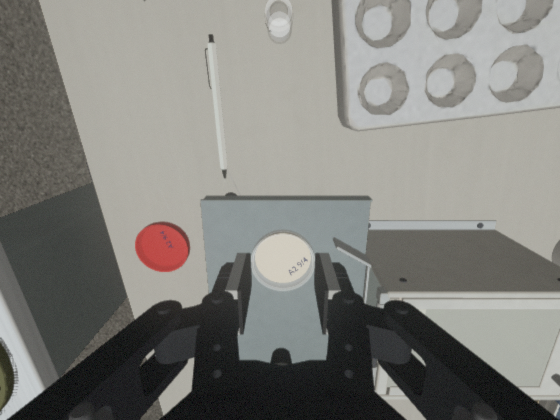

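The wrist picture looks down with image up = +y. The dish is at (282,260) and the shelf's left edge runs level from (202,197) to (370,197), so the box yaw is about -5.2°, same as the tool. The pen (218,105) and vial (278,20) are clear.

```bash
python3 - <<'E'
from h import *
c=bp("wrist",[[202,197],[370,197],[205,290]],.062)[:,:2]; print(c)
a=np.radians(-5.2);R=np.array([[np.cos(a),-np.sin(a)],[np.sin(a),np.cos(a)]])
print("sill from corner",c[0]+R@[.160,-.110])
S=np.array([.597,.091])
for n,p in dict(dish=[.517,.151],stop=[.505,.0276],tcp=[.5225,.205],corner=c[0]).items(): print(n,(np.array(p)-S)@R)
E
```

```text
[[0.44827556 0.21711528]
 [0.60241691 0.20331724]
 [0.43400923 0.11855345]]
sill from corner [0.59764748 0.09306678]
dish [-0.08510871  0.05250246]
stop [-0.08587526 -0.07147727]
tcp [-0.0845255   0.10677869]
corner [-0.15954251  0.11211696]
```

Call:
send_rows(plan=[[0,0,-2.5,0,0,0,0.4],[0,0,-2.5,0,0,0,0.4],[0,0,-2.5,0,0,0,0.4],[0,0,-2,0,0,0,0.4],[0,0,-1,0,0,0,0.4],[0,0,-0.7,0,0,0,0.4],[0,0,0,0,0,0,0.4]])

```text
time: 3.8
tool_pos: [0.5224, 0.2056, 0.0911]
tool_rot: [-3.141, 0.0, 1.481]
contact_force: [1.0, -0.1, 1.1]
finger_gap: 0.401
grip_force: 0.0
```

```bash
python3 - <<'E'
from h import *
s=observe();print(s["tool_pos"],s["contact_force"])
im=capture("wrist");cv2.imwrite("pics/w2.png",im[:,:,::-1])
E
```

```text
[0.52235756 0.20555263 0.09112742] [ 1.01304495 -0.12855405  1.12219496]
```

View pics/w2.png

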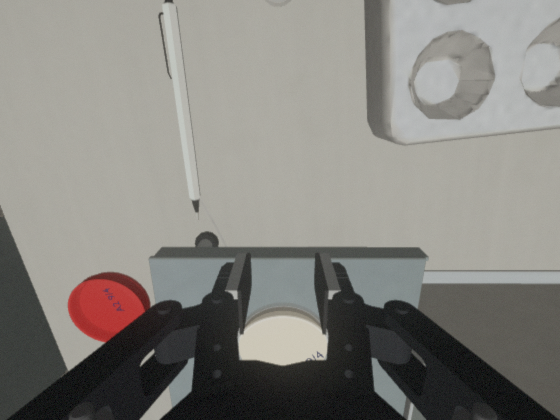

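The tips hover just over the shelf beside the dish, which is at about (282,335), between and beyond the open fingers at (238,275) and (324,275). Pushing sideways now.

Call:
send_rows(plan=[[0,0,-0.3,0,0,0,0.4],[-0.08,-0.9,0,0,0,0,0.4],[-0.08,-0.8,0,0,0,0,0.4],[-0.07,-0.8,0,0,0,0,0.4],[-0.07,-0.8,0,0,0,0,0.4],[-0.07,-0.8,0,0,0,0,0.4],[-0.07,-0.8,0,0,0,0,0.4],[-0.07,-0.8,0,0,0,0,0.4],[-0.05,-0.5,0,0,0,0,0.4],[0,0,0,0,0,0,0.4]])

```text
time: 4.85
tool_pos: [0.5168, 0.1428, 0.0883]
tool_rot: [-3.141, 0.0, 1.48]
contact_force: [-0.2, -0.1, -0.1]
finger_gap: 0.398
grip_force: 0.0
```

```bash
cat >> h.py <<'E'
a=np.radians(-5.2);R=np.array([[np.cos(a),-np.sin(a)],[np.sin(a),np.cos(a)]]);S=np.array([.597,.092])
def box(p): return (np.array(p)[:2]-S)@R
E
python3 - <<'E'
from h import *
s=observe();print(s["tool_pos"],box(s["tool_pos"]),s["contact_force"])
for c in ["top","scene"]:
    im=capture(c); cv2.imwrite(f"pics/{c}3.png",im[:,:,::-1])
    for t in ["dish","stopper"]:
        for d in landmark_of(t,c)[:4]: print(c,t,np.round(d["position"],4),box(d["position"]).round(4),round(d["conf"],2))
im=cv2.imread("pics/scene3.png")[120:270,160:380];cv2.imwrite("pics/s3c.png",cv2.resize(im,None,fx=3,fy=3,interpolation=2))
E
```

```text
[0.51680546 0.14282962 0.08827624] [-0.08447131  0.04335219] [-0.18335655 -0.14180462 -0.12357527]
top stopper [ 0.4776 -0.0711 -0.0025] [-0.1041 -0.1733] 0.53
top stopper [0.5071 0.033  0.0605] [-0.0842 -0.0669] 0.43
scene dish [0.3747 0.1472 0.0008] [-0.2264  0.0348] 0.91
scene dish [0.5122 0.1108 0.0674] [-0.0862  0.011 ] 0.76
scene stopper [ 4.81e-01 -7.68e-02 -1.00e-04] [-0.1002 -0.1786] 0.7
scene stopper [0.5019 0.0276 0.0607] [-0.0889 -0.0728] 0.66
```

View pics/s3c.png

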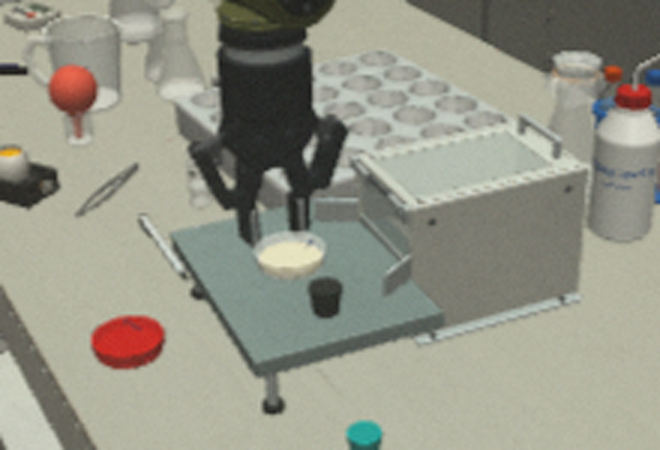

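The dish is now near y = +1 cm and the stopper is untouched. I'll finish centring it, then go round behind it.

Call:
send_rows(plan=[[-0.04,-0.4,0,0,0,0,0.4],[-0.04,-0.4,0,0,0,0,0.4],[0,0,0,0,0,0,0.4],[0.1,1,0,0,0,0,0.4],[0.17,2,0,0,0,0,0.4],[0,0,2.5,0,0,0,0.4],[0,0,2.5,0,0,0,0.4],[0,0,2.5,0,0,0,0.4],[0,0,2.5,0,0,0,0.4],[0,0,0,0,0,0,0.4]])

```text
time: 6.15
tool_pos: [0.5199, 0.1665, 0.1917]
tool_rot: [3.136, -0.002, 1.481]
contact_force: [1.1, 0.1, 0.0]
finger_gap: 0.403
grip_force: 0.0
```

Call:
send_rows(plan=[[-0.7,-0.6,0,0,0,8.5,0.4],[-0.7,-0.6,0,0,0,8.5,0.4],[-0.7,-0.6,0,0,0,8.5,0.4],[-0.7,-0.6,0,0,0,8.5,0.4],[-0.7,-0.6,0,0,0,8.5,0.4],[-0.7,-0.6,0,0,0,8.5,0.4],[-0.7,-0.6,0,0,0,8.5,0.4],[-0.7,-0.6,0,0,0,8.5,0.4],[-0.7,-0.6,0,0,0,8.5,0.4],[-0.8,-0.5,0,0,0,8.5,0.4]])

```text
time: 7.15
tool_pos: [0.4474, 0.1066, 0.1877]
tool_rot: [-3.141, -0.001, 2.97]
contact_force: [0.6, 0.9, -0.5]
finger_gap: 0.4
grip_force: 0.0
```

Call:
send_rows(plan=[[0,0,0,0,0,5,0.4],[0,0,0,-0.66,-7.3,0,0.4],[0,0,0,-0.66,-7.3,0,0.4],[0,0,0,-0.66,-7.3,0,0.4],[0,0,0,0,0,0,0.4],[0,0,0,0,0,0,0.4]])

```text
time: 7.75
tool_pos: [0.4476, 0.1069, 0.1883]
tool_rot: [3.141, 0.381, 3.052]
contact_force: [0.9, -0.4, 1.1]
finger_gap: 0.399
grip_force: 0.0
```

```bash
python3 - <<'E'
from h import *
from scipy.spatial.transform import Rotation as Ro
s=observe();print(s["time"],s["tool_pos"],box(s["tool_pos"]),s["tool_rot"],s["joint_pos"].round(2),s["contact_force"])
print(Ro.from_euler("xyz",s["tool_rot"]).as_matrix().round(3))
im=capture("wrist"); cv2.imwrite("pics/w4.png",im[:,:,::-1])
for c in ["wrist","top","scene"]:
    if c!="wrist": capture(c)
    for t in ["dish","stopper","box_sill"]:
        for d in landmark_of(t,c)[:4]: print(c,t,np.round(d["position"],4),box(d["position"]).round(4),round(d["conf"],2))
E
```

```text
7.75 [0.44761129 0.10685454 0.18831691] [-0.15012019  0.00125392] [3.14149686 0.3808753  3.05168882] [ 0.21  0.02  2.05 -0.17  0.71 -1.17] [ 0.94384798 -0.43132113  1.07112829]
[[-0.925  0.09   0.37 ]
 [ 0.083  0.996 -0.033]
 [-0.372  0.    -0.928]]
wrist dish [ 0.3775  0.1481 -0.0015] [-0.2237  0.036 ] 0.86
wrist dish [0.5122 0.1024 0.0617] [-0.0854  0.0027] 0.78
wrist dish [0.505  0.0266 0.0589] [-0.0857 -0.0735] 0.57
wrist stopper [ 0.4769 -0.0773  0.0027] [-0.1043 -0.1795] 0.77
wrist stopper [0.5033 0.0258 0.0589] [-0.0873 -0.0744] 0.67
wrist box_sill [0.5954 0.0921 0.0641] [-0.0016 -0.    ] 0.83
top dish [0.5136 0.0999 0.0567] [-0.0838  0.0003] 0.77
top dish [5.955e-01 8.970e-02 3.000e-04] [-0.0013 -0.0024] 0.69
top stopper [ 0.5536 -0.3197 -0.0036] [-0.0059 -0.4139] 0.68
top stopper [ 0.4804 -0.0738 -0.0033] [-0.1011 -0.1757] 0.53
top box_sill [0.5968 0.0868 0.0622] [ 0.0003 -0.0052] 0.64
top box_sill [ 0.5498 -0.3185 -0.0008] [-0.0098 -0.4131] 0.32
scene dish [0.5121 0.1006 0.0671] [-0.0853  0.0009] 0.79
scene dish [0.3753 0.1472 0.    ] [-0.2258  0.0349] 0.62
scene dish [0.6209 0.0882 0.0593] [ 0.0241 -0.0016] 0.55
scene stopper [0.5033 0.0231 0.0585] [-0.0871 -0.0771] 0.63
scene stopper [ 0.4816 -0.0809  0.0035] [-0.0993 -0.1826] 0.62
scene stopper [ 5.964e-01  9.240e-02 -5.000e-04] [-0.0006  0.0003] 0.47
```

View pics/w4.png

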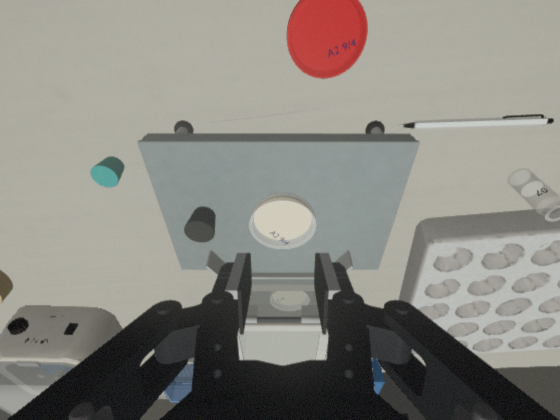

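The dish at (283,220) now sits on the mouth's axis between the cheeks, with the stopper at (201,223) well aside and the fingers centred. I'll descend behind the dish and feel for the shelf.

Call:
send_rows(plan=[[0,0,-2.5,0,0,0,0.4],[0,0,-2.5,0,0,0,0.4],[0,0,-2.5,0,0,0,0.4],[0,0,-1.2,0,0,0,0.4],[0,0,-0.6,0,0,0,0.4],[0,0,0,0,0,0,0.4]])

```text
time: 8.95
tool_pos: [0.4476, 0.1064, 0.0949]
tool_rot: [-3.141, 0.383, 3.051]
contact_force: [-0.5, 0.6, 0.4]
finger_gap: 0.402
grip_force: 0.0
```

Call:
send_rows(plan=[[0,0,-0.2,0,0,0,0.4],[0,0,-0.2,0,0,0,0.4],[0,0,-0.1,0,0,0,0.4],[0,0,0,0,0,0,0.4]])

```text
time: 9.35
tool_pos: [0.4478, 0.1065, 0.0905]
tool_rot: [3.141, 0.384, 3.051]
contact_force: [-1.6, 0.4, -0.7]
finger_gap: 0.397
grip_force: 0.0
```

Call:
send_rows(plan=[[0,0,-0.1,0,0,0,0.4],[0,0,0,0,0,0,0.4]])

```text
time: 9.55
tool_pos: [0.4477, 0.1065, 0.0893]
tool_rot: [3.142, 0.384, 3.051]
contact_force: [0.2, -0.5, -0.4]
finger_gap: 0.398
grip_force: 0.0
```

Call:
send_rows(plan=[[0,0,-0.1,0,0,0,0.4],[0,0,0,0,0,0,0.4]])

```text
time: 9.75
tool_pos: [0.4477, 0.1065, 0.0882]
tool_rot: [3.142, 0.384, 3.051]
contact_force: [-0.2, 0.2, 1.1]
finger_gap: 0.4
grip_force: 0.0
```

Call:
send_rows(plan=[[0,0,-0.1,0,0,0,0.4],[0,0,0,0,0,0,0.4]])

```text
time: 9.95
tool_pos: [0.4477, 0.1064, 0.0872]
tool_rot: [3.142, 0.384, 3.051]
contact_force: [-0.2, 0.1, 0.7]
finger_gap: 0.398
grip_force: 0.0
```

Call:
send_rows(plan=[[0,0,-0.1,0,0,0,0.4],[0,0,0,0,0,0,0.4]])

```text
time: 10.15
tool_pos: [0.4477, 0.1064, 0.0862]
tool_rot: [3.142, 0.384, 3.051]
contact_force: [0.1, -0.8, -1.0]
finger_gap: 0.4
grip_force: 0.0
```

Call:
send_rows(plan=[[0,0,-0.1,0,0,0,0.4],[0,0,0,0,0,0,0.4]])

```text
time: 10.35
tool_pos: [0.4477, 0.1064, 0.0852]
tool_rot: [-3.142, 0.384, 3.051]
contact_force: [0.2, 0.5, -0.1]
finger_gap: 0.397
grip_force: 0.0
```

Call:
send_rows(plan=[[0,0,-0.1,0,0,0,0.4],[0,0,0,0,0,0,0.4]])

```text
time: 10.55
tool_pos: [0.4479, 0.1065, 0.0844]
tool_rot: [3.141, 0.384, 3.051]
contact_force: [-2.0, -1.2, 4.9]
finger_gap: 0.401
grip_force: 2.1
```

Shelf contact felt at z≈0.085. I'll rise 1.5 mm and push forward.

Call:
send_rows(plan=[[0,0,0.15,0,0,0,0.4],[1,-0.09,0,0,0,0,0.4],[1,-0.09,0,0,0,0,0.4],[1,-0.09,0,0,0,0,0.4],[1,-0.09,0,0,0,0,0.4],[1,-0.09,0,0,0,0,0.4],[1,-0.09,0,0,0,0,0.4],[1,-0.09,0,0,0,0,0.4],[0,0,0,0,0,0,0.4]])

```text
time: 11.45
tool_pos: [0.5188, 0.1, 0.0858]
tool_rot: [3.141, 0.384, 3.051]
contact_force: [0.1, 0.3, -0.3]
finger_gap: 0.403
grip_force: 0.0
```

```bash
python3 - <<'E'
from h import *
s=observe();print(s["time"],s["tool_pos"],box(s["tool_pos"]),s["contact_force"])
for c in ["scene","top"]:
    im=capture(c); cv2.imwrite(f"pics/{c}5.png",im[:,:,::-1])
    for d in landmark_of("dish",c)[:4]: print(c,box(d["position"]).round(4),round(d["position"][2],3),round(d["conf"],2))
im=cv2.imread("pics/scene5.png")[120:270,160:380];cv2.imwrite("pics/s5c.png",cv2.resize(im,None,fx=3,fy=3,interpolation=2))
E
```

```text
11.45 [0.51883988 0.1000173  0.08581806] [-0.07856508  0.00090045] [ 0.14359885  0.31745718 -0.33599911]
scene [-0.0401  0.0012] 0.067 0.84
scene [-0.2229  0.0323] 0.002 0.64
top [-0.0301  0.0009] 0.06 0.76
```

View pics/s5c.png

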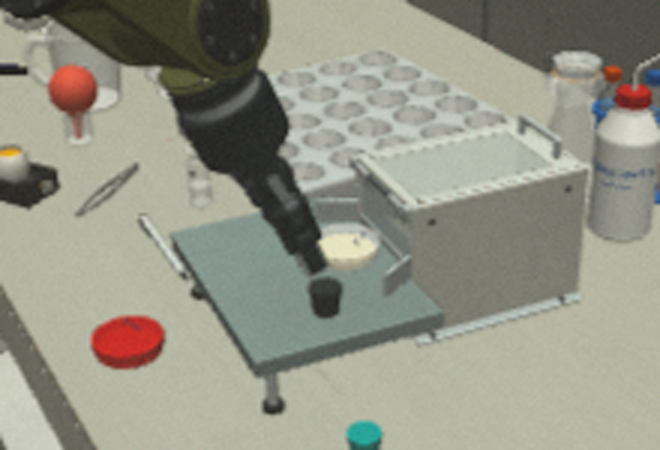

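The dish is ahead of the leaning fingertips between the cheeks, and the stopper is untouched. I'll push on through the flap.

Call:
send_rows(plan=[[1,-0.09,0,0,0,0,0.4],[1,-0.09,0,0,0,0,0.4],[1,-0.09,0,0,0,0,0.4],[1,-0.09,0,0,0,0,0.4],[1,-0.09,0,0,0,0,0.4],[0.8,-0.07,0,0,0,0,0.4],[0.8,-0.07,0,0,0,0,0.4],[0,0,0,0,0,0,0.4],[0,0,0,0,0,0,0.4]])

```text
time: 12.55
tool_pos: [0.5836, 0.0942, 0.0856]
tool_rot: [-3.142, 0.383, 3.051]
contact_force: [0.9, -0.2, -0.2]
finger_gap: 0.401
grip_force: 0.0
```

```bash
python3 - <<'E'
from h import *
s=observe();print(s["time"],s["tool_pos"],box(s["tool_pos"]),s["contact_force"])
for c in ["scene","top"]:
    im=capture(c); cv2.imwrite(f"pics/{c}6.png",im[:,:,::-1])
    for d in landmark_of("dish",c)[:4]: print(c,box(d["position"]).round(4),round(d["position"][2],3),round(d["conf"],2))
a=cv2.imread("pics/scene6.png")[130:240,230:370];b=cv2.imread("pics/top6.png")[105:245,195:305]
cv2.imwrite("pics/c6.png",np.hstack([cv2.resize(a,(440,346),interpolation=2),cv2.resize(b,(272,346),interpolation=2)]))
E
```

```text
12.55 [0.58360527 0.09423552 0.0856124 ] [-0.01354222  0.00101232] [ 0.90681686 -0.22237466 -0.1555991 ]
scene [-0.226   0.0347] 0.003 0.58
scene [0.0371 0.0038] 0.057 0.37
scene [ 0.0022 -0.0058] 0.064 0.22
top [-0.0859 -0.0693] 0.06 0.36
```

View pics/c6.png

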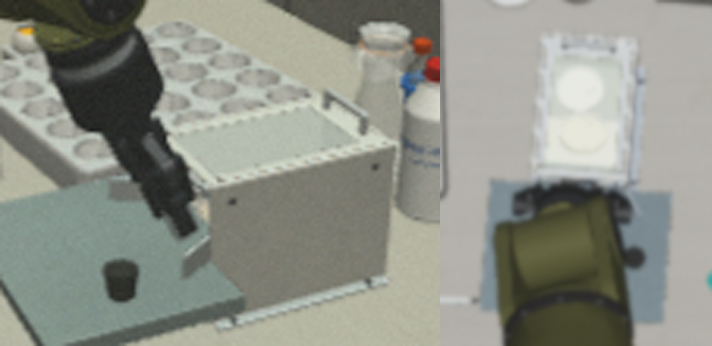

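The dish is past the edge: the top view shows it inside the box at crop (583,132), below the earlier dish at (578,88). I need to see whether it is still sliding.

Call:
send_rows(plan=[[0,0,0,0,0,0,0.4],[0,0,0,0,0,0,0.4],[0,0,0,0,0,0,0.4]])

```text
time: 13.05
tool_pos: [0.5837, 0.0943, 0.0858]
tool_rot: [3.142, 0.384, 3.051]
contact_force: [0.7, 0.1, 0.4]
finger_gap: 0.403
grip_force: 0.0
```

```bash
python3 - <<'E'
from h import *
im=capture("top"); cv2.imwrite("pics/top7.png",im[:,:,::-1])
for d in landmark_of("dish","top")[:4]: print(box(d["position"]).round(4),round(d["position"][2],3),round(d["conf"],2))
for d in silhouettes("dish","top")[:4]:
    ys,xs=np.nonzero(d["mask"]);print(len(xs),xs.mean(),ys.mean(),[box(bp("top",[xs.mean(),ys.mean()],z)[0]).round(4) for z in (.02,.05)],d["conf"])
r=[cv2.resize(cv2.imread(f"pics/top{n}.png")[115:190,225:285],(300,375),interpolation=2) for n in (0,7)]
cv2.imwrite("pics/c7.png",np.hstack(r))
E
```

```text
[ 0.0007 -0.0045] 0.063 0.55
```

View pics/c7.png

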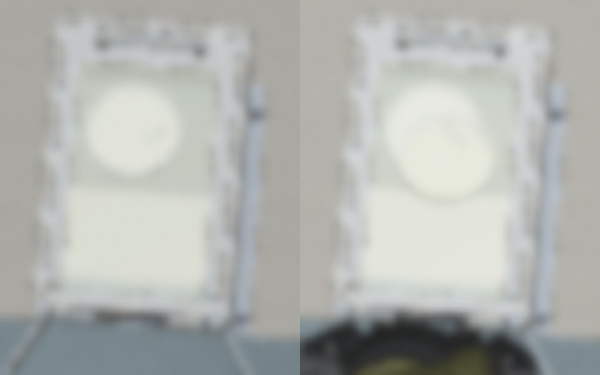

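The dish has slid down to the foot of the slide, at crop (445,158), leaning on the earlier dish. Drawing the fingers straight out.

Call:
send_rows(plan=[[-1,0.09,0,0,0,0,0.4],[-1.5,0.13,0,0,0,0,0.4],[-2,0.18,0,0,0,0,0.4],[-2,0.18,0,0,0,0,0.4],[-2,0.18,0.2,0,0,0,0.4],[-2,0.18,1,0,0,0,0.4],[-2,0.18,2.5,0,0,0,0.4],[0,0,3,0,0,0,0.4],[0,0,3,0,0,0,0.4],[0,0,0,0,0,0,0.4]])

```text
time: 14.2
tool_pos: [0.4594, 0.1058, 0.1865]
tool_rot: [3.14, 0.39, 3.051]
contact_force: [0.1, 0.1, -0.1]
finger_gap: 0.403
grip_force: 0.0
```

Call:
send_rows(plan=[[0,0,0,0,0,0,0.4],[0,0,0,0,0,0,0.4],[0,0,0,0,0,0,0.4],[0,0,0,0,0,0,0.4],[0,0,0,0,0,0,0.4],[0,0,0,0,0,0,0.4],[0,0,0,0,0,0,0.4],[0,0,0,0,0,0,0.4],[0,0,0,0,0,0,0.4],[0,0,0,0,0,0,0.4]])

```text
time: 15.2
tool_pos: [0.4588, 0.1055, 0.1828]
tool_rot: [3.141, 0.384, 3.051]
contact_force: [0.4, 1.7, -0.4]
finger_gap: 0.398
grip_force: 0.0
```

```bash
python3 - <<'E'
from h import *
s=observe();print(s["time"],s["tool_pos"],s["contact_force"])
for n in ["top","wrist","scene"]: 
    im=capture(n); cv2.imwrite(f"pics/{n}8.png",im[:,:,::-1])
    for t in ["dish","stopper"]:
        for d in landmark_of(t,n)[:4]: print(n,t,box(d["position"]).round(4),round(d["position"][2],3),round(d["conf"],2))
print([box(bp("top",[254,146.6],z)[0]) for z in (.03,.05)])
b=cv2.resize(cv2.imread("pics/top8.png")[115:240,205:295],(288,400),interpolation=2)
c=cv2.resize(cv2.imread("pics/scene8.png")[150:260,210:360],(500,400),interpolation=2)
cv2.imwrite("pics/c8.png",np.hstack([b,c]))
E
```

```text
15.2 [0.45875064 0.10546353 0.18279557] [ 0.39950112  1.66339347 -0.43162483]
top dish [ 0.0008 -0.0011] 0.061 0.15
top stopper [-0.0892 -0.0685] 0.063 0.63
top stopper [-0.103  -0.1762] -0.005 0.46
wrist dish [-0.2253  0.0333] -0.003 0.76
wrist stopper [-0.1009 -0.1781] 0.003 0.65
wrist stopper [-0.086  -0.0737] 0.058 0.56
wrist stopper [-0.0069 -0.0059] 0.12 0.44
scene dish [-0.2221  0.036 ] 0.0 0.65
scene stopper [-0.0886 -0.0743] 0.057 0.71
scene stopper [-0.1    -0.1807] 0.001 0.68
[array([0.10569678, 0.00066643]), array([ 0.10144299, -0.00047808])]
```

View pics/c8.png

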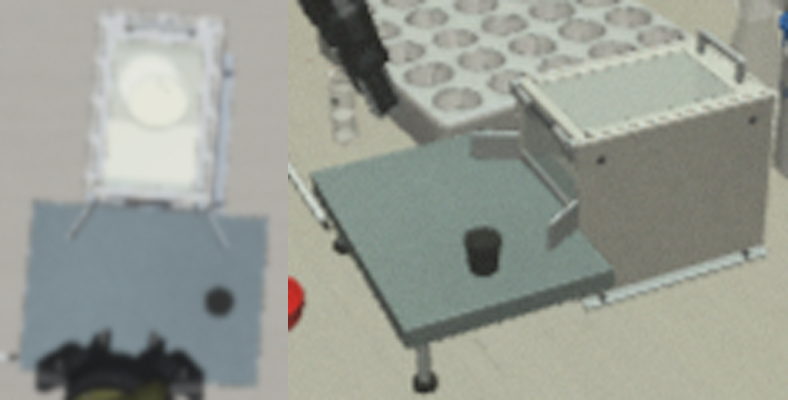

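The dish lies on the pan at about x = 0.10 m in the box frame, at crop (155,95). The flap hangs shut, the stopper stands where it was, and the fingers are clear.

```bash
python3 -c "
from plant import *
print(finish_job())"
```

```text
the job is handed in; nothing more can be done
None
```

I pushed the dish through the flap and handed the job in. In the last pictures it lies at the foot of the slide, resting on the earlier dish. The flap hangs shut and the stopper is where it was. The hand-in gave no verdict, so I have no confirmed pass.

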